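Work a stuck T-plug out of its spring socket and park it

TASK

The red T-handled plug has jammed in the spring socket of the blue block: work it free by twisting it to and fro while pulling gently upward, without lifting the block off its base plate, which it leaves at a straight pull because only its own weight holds it down. Stand the plug upright on the open bench and let go of it. Then take it afresh and stand it upright on the floor of the aluminium channel, where fingers fit only at the ends of its bar, without disturbing the loose things on the bench.

Things in the scene. Friction and masses are not known exactly. Their poses are not given: they have to be found in the camera images.
- plug: Plug, 160 g, 68 mm tall; origin: centre of its stem's underside; z up its axis, x along the bar. Smooth steel stem, diameter 28, z 0 to 34 mm; red flange, diameter 34, z 34 to 42; red T-bar 54 long (x), 16 thick (y), z 42 to 68, sides and ends flat. Starts flange down on the block, stem in the socket, bar within 0.25 rad of the fixture's x. Stands by itself on its flat stem end.
- plug_bar (a point): Centre of the plug's T-bar, 55 mm above the plug's origin; axes as the plug's.
- fixture: Dark steel base plate, 150 (x) x 90 (y) x 10 mm, fixed to the bench, with the blue socket block on it; origin under its centre, z up. The block's two lugs, 10 (x) x 34 (y) mm, rise to 84 mm above the bench, level with the bar's top; inner faces 34 mm either side of the socket axis in x: while the plug is in, fingers have room only at the bar's flat sides, not at its ends.
- block (a joint): Height (m) of the blue block, 116 (x) x 66 (y) x 40 mm, above its seat on the base plate; 0 = seated. It weighs about 1.2 kg, slides up freely on two dowels and cannot turn or shift: a straight pull on the stuck plug lifts it.
- socket (a point): Centre of the socket's mouth (a vertical 31 mm bore through the block), on the block's top, 50 mm above the bench; axes as the fixture's. The stem's foot starts 34 mm below it; the plungers let go after about 14 mm of travel, the stem leaves the bore after 34 mm.
- channel: Bright aluminium U-channel fixed to the bench, 150 long (x), 58 wide (y), 72 mm high, open at the top and both ends; origin under its centre, z up. Floor 6 mm thick, walls 8 mm, 42 mm apart inside. The plug stands in it with its bar along the channel, bar top 2 mm above the walls; fingers fit between the walls at the bar's ends, not at its flat sides.
- channel_floor (a point): Centre of the channel's floor, upper face, 6 mm above the bench; axes as the channel's. The bench between the fixture and the channel is free.
- foot_plate: Bystander: loose steel foot plate 130 x 84 x 33 mm with two cheeks, on the far side of the bench; origin under its centre.
- wedge: Bystander: loose hardwood wedge 36 x 120 x 30 mm; origin under its centre.
- heel_block: Bystander: loose black rubber heel blank 64 x 60 x 16 mm; origin under its centre.
- spanner: Bystander: loose steel spanner 38 x 183 x 8 mm; origin under its centre.
- bolt: Bystander: loose steel hex bolt 21 x 58 x 19 mm, lying; origin under its centre.
- plungers (a point): On the socket axis, 26 mm below its mouth: four hidden spring plungers press on the stem here, about 12 N each. They hold against a straight pull of some 25 to 35 N (the block lifts at half that) or a twist of some 0.4 N m; while the stem turns, a few newtons draw it up, if it rises less than about a third of the way its surface slides round.
Things that resemble listed ones, but are neither listed nor needed, are in the scene too. Leave any yellow look-alike of the channel alone.

How it is judged (in metres and radians):
On the way, in this order (a step that is already met when the one before it is completed fails the run):
1. the plug is drawn clear of the socket (z of plug in the frame of socket above 0.003 m), for 0.1 s.
2. the plug stands upright on the open bench, let go (height (world z) of plug between -0.004 and 0.004 m and angle between plug's own z axis and vertical below 0.08 rad and linear speed of plug below 0.02 m/s and contact force between the fingers and plug below 0.1 N), for 0.3 s.
At the end, for the whole second after the job is handed in: The plug stands upright (within 0.1 rad) and at rest on the channel's floor (foot within 4 mm of it, within 50 mm of the channel's middle lengthwise and 12 mm crosswise), released, and the blue block sits on its base plate (within 3 mm) (z of plug in the frame of channel_floor between -0.004 and 0.004 m and x of plug in the frame of channel_floor between -0.05 and 0.05 m and y of plug in the frame of channel_floor between -0.012 and 0.012 m and angle between plug's own z axis and vertical below 0.1 rad and linear speed of plug below 0.02 m/s and value of joint block below 0.003 m); the robot touches nothing.
It fails at once if the blue block is lifted more than 6 mm off its base plate (value of joint block above 0.006 m).
It fails at once if a loose thing beside the work (foot plate, wedge, heel blank, spanner or bolt) is moved more than 25 mm (distance of any of foot_plate, wedge, heel_block, spanner, bolt from where it was at the start of the episode above 0.025 m).
It also fails if it takes over 70 s, if anything falls off the work surface, if the arm or the gripper's body presses on something with over 40 N, if the wrist force passes 120 N, or if a joint passes its speed limit or range.

ROBOT

A 6-joint arm with a two-finger parallel gripper is mounted at the origin on a cart in front of the work surface, level with it; the furniture and walls round the work are solid. World frame = base frame: x ahead of the robot, y to its left, z up, the work surface at z = 0. Lengths are in m, angles in degrees, forces in N, time in s.
With the tool pointing down it reaches from about 0.35 to 0.725 m from the base axis. Payload 6 kg.
Tool frame: the origin (TCP) lies between the finger pads; the fingertips stand 17 mm ahead of it and the grasp point (between the pads) lies 2 mm behind it; x points along the fingers, y is the direction in which the jaws open and shut, and the axes are right-handed (so a half turn about x gives the same grasp; the last joint's range is limited). The gripper opens to 85 mm and grips with 20 to 120 N. Pads are 22 mm wide; open, the fingers measure 114 mm over their backs; the gripper's body (76 mm by 85 mm) begins 54 mm behind the grasp point. The pads swing forward as they close: fully open they stand 13 mm farther back than shut.
Start: joints at [-51.927, 2.303, 4.859, 0, -92.561, -19.12], TCP at [0.195, -0.567, 0.248] pointing down, gripper open.
Joint ranges: [-146.85, 146.85], [-73.84, 115.35], [-62.03, 85.46], [-188.31, 113.3], [-161.28, -10.13], [-171.36, 171.36]. Speed limits (degrees/s): [147.25, 147.25, 172.46, 180, 180, 180].

INTERFACE

Orientations are given as a 3x3 rotation matrix whose columns are the frame's x, y, z axes.
In Python, from plant import * gives the robot as it stands.
- The arm moves only by the tool move_arm, never from a script. Its argument "moves" is a list of rows, each an object of numbers: "tx", "ty", "tz": the shift along the tool's x, y, z in mm; "turn": the turn about the tool's x in degrees; "grip": the gripper's target within -1 to 1 (shut at 1, half-way at 0, fully open at -1). A call has 1 to 5 rows; each row shifts and turns the commanded pose from where the row before left it, along the tool's axes as they then stand; what a row does not reach is not made up. A row lasts 1/8 s, in which the tool goes at most 62.5 mm and 10.7 degrees, less where a joint would pass 70% of its speed; a pose out of reach is approached as far as the arm can. A call with a gripper value outside its range is refused whole. The fingers move at their own pace and stop on an object; "grip_force" is the grip in N (left out, the last holds). Time passes only in rows, so rows that do not move let the fingers close. It gives the time, the measured TCP pose, the force and the opening at its end, in the units of the state.
- observe(): the state, without advancing time (a new reading comes with each control period).
- snapshot(name): name is "scene" or "top" or "wrist"; returns a dict with "frame" (384x512x3 uint8, red, green, blue), "z_map" (384x512 float32, m along the optical axis (not along the pixel's ray), 0 where there is no reading), "vfov" (degrees; the focal length in pixels is half the picture's height over the tangent of half this angle, whatever the lens; pixels are square), "cx", "cy" (the principal point, pixels), "extrinsics" (4x4, takes a point from camera to world coordinates). Camera axes: x right, y down, z forward; pixel columns grow to the right and rows downward; lengths in m; the calibration is good to about 2 mm. A picture is of the moment at which its call begins.
- hand_in(): hands the job in, once; it reports no verdict.
The state is a dict: "time": time; "joint_pos": joint angles; "qd": joint speeds; "effort": joint torques, N m; "tool_pos": TCP position; "tcp_rot": TCP orientation; "force": force on the tool from outside, world axes, zero at the start; "torque": the same for the moment, N m; "grip_width": opening from 0.0 (shut) to 1.0 (fully open).
Only numpy, scipy, OpenCV 4.12 (cv2) and the standard library are available. Lean on these libraries where they do the work, as an engineer would, in place of code of your own. Each camera call takes 0.05 s, during which the arm holds its last target.

## Working session

There is one attempt and no reset: what is moved stays moved. The work goes in short steps, Python scripts to look and compute and a tool call to move; the robot and the scene stay as the last step left them, time stands still between calls to the robot, and variables do not carry over. Pictures are saved under pics/ and viewed, and the job is handed in when it is done.

Besides the shell and the picture viewer there is one more tool, called in YAML: its name, and indented under it one key for each argument. move_arm: Moves the arm, as the interface text tells. Its arguments: {"type":"object","properties":{"moves":{"type":"array"},"grip_force":{"type":"number"}},"required":["moves"]}

```bash
ls; mkdir -p pics; python3 - <<'E'
from plant import *
import cv2,numpy as np
s=observe();print(s)
for n in ["scene","top","wrist"]:
    d=snapshot(n);np.savez(f"pics/{n}0.npz",**d)
    cv2.imwrite(f"pics/{n}0.png",d["frame"][:,:,::-1]);print(n,d["vfov"],d["cx"],d["cy"],np.round(d["extrinsics"],3).tolist())
E
```

```text
pics
{'time': 0.0, 'joint_pos': array([-5.19281490e+01,  2.33874556e+00,  4.80032013e+00, -2.64158274e-02,
       -9.25588748e+01, -1.91195205e+01]), 'qd': array([ 0.04303297,  0.07050316,  0.10309798, -0.01060436,  0.01178325,
       -0.06137754]), 'effort': array([ 2.36054748e-04, -3.68210578e+01,  3.47417307e+01,  6.93270430e+00,
       -5.41271700e-03, -2.10292626e-05]), 'tool_pos': array([ 0.194854  , -0.56716943,  0.24725917]), 'tcp_rot': array([[-6.84612606e-04, -3.24799877e-01,  9.45782518e-01],
       [ 1.62091601e-03,  9.45781137e-01,  3.24800576e-01],
       [-9.99998452e-01,  1.75539659e-03, -1.21020368e-04]]), 'force': array([ 0.06361773, -0.46712998,  0.46890366]), 'torque': array([-0.02636639, -0.03553097, -0.00397289]), 'grip_width': 0.9982649996348464}
scene 48.603979533274796 255.32179246946075 193.0658898918431 [[-0.875, -0.337, 0.346, 0.101], [-0.483, 0.617, -0.621, 0.736], [-0.004, -0.711, -0.703, 0.93], [0.0, 0.0, 0.0, 1.0]]
top 50.088785535981756 255.25156095130075 198.21147817984695 [[-0.017, -0.995, 0.097, 0.395], [-1.0, 0.018, 0.004, -0.009], [-0.005, -0.096, -0.995, 1.296], [0.0, 0.0, 0.0, 1.0]]
wrist 66.66583019249843 252.90663572388974 188.41276177352628 [[-0.325, 0.901, 0.286, 0.122], [0.946, 0.309, 0.099, -0.592], [0.001, 0.303, -0.953, 0.373], [0.0, 0.0, 0.0, 1.0]]
```

View pics/scene0.png

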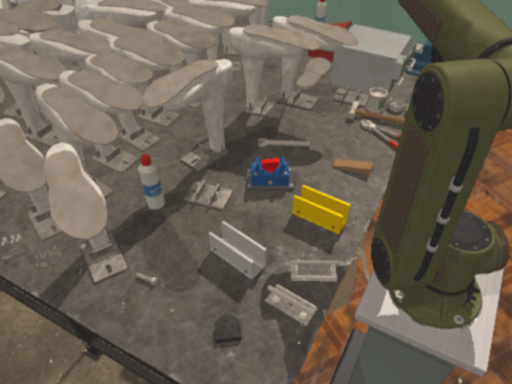

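View pics/top0.png

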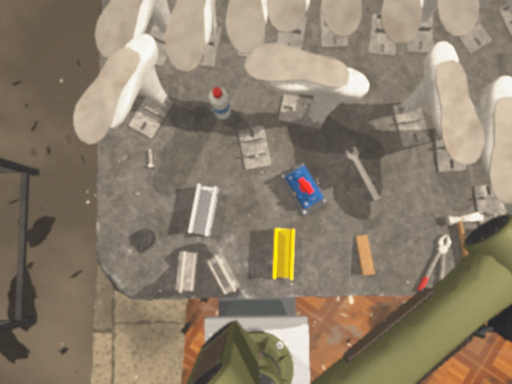

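Candidates: the plug could be the red T in the blue block (top 307,186), the bottle's red cap (217,92) or the red pliers (425,283). I choose the one in the blue block. The channel could be the tall bright U (204,210), the yellow look-alike (284,254) or the low rails (187,271) and (222,273). I choose the tall bright one. Next come close crops and measurements.

```bash
cat > h.py <<'E'
import numpy as np,cv2
def load(n):
    d=dict(np.load(f"pics/{n}.npz"));return d
def save(n,name):
    from plant import snapshot
    d=snapshot(n);np.savez(f"pics/{name}.npz",**d);cv2.imwrite(f"pics/{name}.png",d["frame"][:,:,::-1]);return d
def f(d): return d["frame"].shape[0]/2/np.tan(np.radians(float(d["vfov"]))/2)
def plane(d,uv,z):
    uv=np.atleast_2d(uv).astype(float);E=d["extrinsics"]
    r=np.c_[(uv[:,0]-d["cx"])/f(d),(uv[:,1]-d["cy"])/f(d),np.ones(len(uv))]@E[:3,:3].T
    t=(z-E[2,3])/r[:,2];return E[:3,3]+r*t[:,None]
def cloud(d):
    E=d["extrinsics"];v,u=np.indices(d["z_map"].shape);z=d["z_map"]
    P=np.stack([(u-d["cx"])/f(d)*z,(v-d["cy"])/f(d)*z,z],-1)@E[:3,:3].T+E[:3,3]
    P[z==0]=np.nan;return P
def rect(P):
    r=cv2.minAreaRect(np.float32(P[:,:2]*1000));(c,(w,h),a)=r
    if w<h:w,h,a=h,w,a+90
    return np.round(c,1),round(w,1),round(h,1),round((a+90)%180-90,1)
def proj(d,P):
    E=np.linalg.inv(d["extrinsics"]);q=np.atleast_2d(P)@E[:3,:3].T+E[:3,3]
    return np.c_[q[:,0]/q[:,2]*f(d)+d["cx"],q[:,1]/q[:,2]*f(d)+d["cy"]]
E
python3 - <<'E'
from h import *
ims=[]
for n,(u0,v0,w,h) in [("top0",(170,150,170,150)),("scene0",(195,140,170,150))]:
    d=load(n);ims.append(cv2.resize(d["frame"][v0:v0+h,u0:u0+w,::-1],None,fx=2.3,fy=2.3,interpolation=2))
    P=cloud(d);H=cv2.cvtColor(d["frame"],cv2.COLOR_RGB2HSV);h_,s,v=H[...,0],H[...,1],H[...,2]
    ok=(P[...,0]>.2)&(P[...,0]<.75)&(abs(P[...,1])<.5)&(P[...,2]<.12)
    red=((h_<8)|(h_>172))&(s>140)&(v>80)&ok
    blue=(h_>100)&(h_<125)&(s>120)&ok
    for nm,m in (("red",red),("blue",blue)):
        k,L,S,C=cv2.connectedComponentsWithStats(m.astype(np.uint8))
        for i in range(1,k):
            if S[i,4]<25: continue
            q=P[L==i];print(n,nm,S[i],C[i].round(1),"zpct",np.nanpercentile(q[:,2],[5,50,95]).round(3))
            for lo,hi in ((.04,.06),(.075,.095)):
                t=q[(q[:,2]>lo)&(q[:,2]<hi)]
                if len(t)>8:print("   ",lo,len(t),rect(t),t.mean(0).round(4))
    ch=ok&(s<60)&(P[...,2]>.06)&(P[...,2]<.085)
    k,L,S,C=cv2.connectedComponentsWithStats(ch.astype(np.uint8))
    for i in range(1,k):
        if S[i,4]>25: print(n,"tall grey",S[i],C[i].round(1),rect(P[L==i]))
cv2.imwrite("pics/crop1.png",np.hstack(ims))
E
```

```text
top0 red [298 178  15  16 134] [304.9 186. ] zpct [0.058 0.083 0.088]
    0.04 16 (array([ 554.9, -148.1]), 37.5, 30.5, 38.8) [ 0.5459 -0.1481  0.058 ]
    0.075 98 (array([ 548.1, -154.6]), 51.5, 16.4, 38.4) [ 0.5475 -0.154   0.084 ]
top0 blue [287 167  36  41 523] [304.1 186.8] zpct [0.046 0.052 0.086]
    0.04 424 (array([ 548.2, -154.4]), 113.8, 65.8, 29.0) [ 0.5468 -0.1537  0.0509]
    0.075 77 (array([ 547.2, -154.7]), 87.4, 33.1, 30.5) [ 0.5492 -0.1534  0.0845]
top0 tall grey [189 184  12  49 159] [194.3 208. ] (array([488. , 179.4]), 147.3, 8.9, -11.3)
top0 tall grey [205 187  12  49 150] [210.6 211. ] (array([477.8, 130.4]), 147.1, 8.4, -11.0)
scene0 red [261 158  19  14 195] [269.8 163.9] zpct [0.002 0.075 0.088]
    0.04 18 (array([ 539.6, -144.4]), 21.5, 13.9, 53.5) [ 0.5404 -0.1445  0.0573]
    0.075 100 (array([ 544.3, -153.1]), 51.6, 20.7, 35.6) [ 0.5433 -0.1515  0.0828]
scene0 blue [252 158  37  27 606] [269.7 174.3] zpct [0.019 0.05  0.084]
    0.04 331 (array([ 544. , -153.4]), 111.6, 70.7, 29.2) [ 0.5377 -0.1391  0.0496]
    0.075 58 (array([ 543.7, -151.5]), 86.0, 35.4, 27.3) [ 0.5418 -0.1511  0.0834]
scene0 tall grey [222 221  44  33 259] [243.5 237.1] (array([474.3, 131.9]), 148.5, 10.3, -10.6)
scene0 tall grey [209 232  45  34 261] [231. 249.] (array([484.5, 180.5]), 148.4, 11.3, -10.6)
```

View pics/crop1.png

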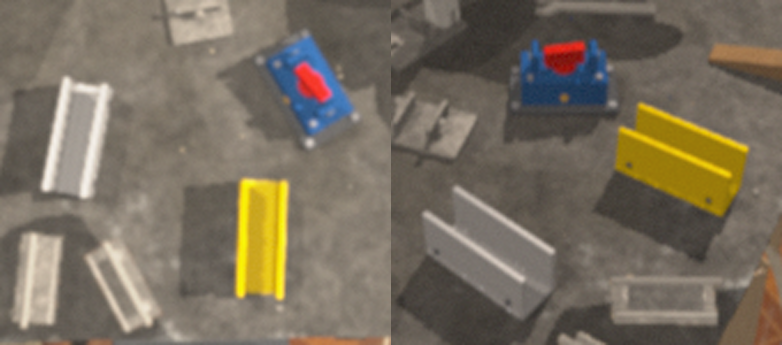

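The crops confirm it: the red T-bar sits between blue lugs, and the bright U-channel is tall with a centre near (0.481, 0.155). I'll check obstacle heights and work out the first move.

```bash
cat >> h.py <<'E'
def rel(target,yawy=None):
    from plant import observe
    s=observe();R=s["tcp_rot"];d=(np.array(target)-s["tool_pos"])*1000
    y=np.degrees(np.arctan2(R[1,1],R[0,1]));print("t",round(s["time"],2),"tcp",s["tool_pos"].round(4),"yaw y",y.round(1),"tilt",np.degrees(np.arccos(-R[2,0])).round(2),"j",s["joint_pos"].round(1),"F",s["force"].round(1),"T",s["torque"].round(2),"grip",round(s["grip_width"],3))
    print("tx,ty,tz",(R.T@d).round(1),"turn",None if yawy is None else round(-((yawy-y+90)%180-90),1))
E
python3 - <<'E'
from h import *
P=np.concatenate([cloud(load(n)).reshape(-1,3) for n in("top0","scene0")])
for x in np.arange(.2,.85,.1):
    print(round(x,1),[round(float(np.nanpercentile(q[:,2],98)),2) if len(q:=P[(abs(P[:,0]-x)<.05)&(abs(P[:,1]-y)<.05)])>5 else None for y in np.arange(-.6,.45,.1)])
rel([.547,-.1545,.248],128)
E
```

```text
0.2 [0.38, 0.43, 0.61, 0.62, 0.62, 0.6, 0.59, 0.6, 0.04, 0.01, 0.0]
0.3 [0.03, 0.02, 0.62, 0.62, 0.58, 0.07, 0.01, 0.04, 0.04, 0.01, 0.0]
0.4 [0.03, 0.01, 0.63, 0.02, 0.01, 0.07, 0.01, 0.07, 0.07, 0.02, 0.02]
0.5 [0.3, 0.01, 0.01, 0.01, 0.09, 0.06, 0.01, 0.07, 0.07, 0.01, 0.01]
0.6 [0.32, 0.3, 0.01, 0.01, 0.06, 0.09, 0.01, 0.01, 0.04, 0.02, 0.29]
0.7 [0.32, 0.32, 0.01, 0.3, 0.3, 0.01, 0.04, 0.01, 0.01, 0.31, 0.31]
0.8 [0.31, 0.32, 0.29, 0.31, 0.32, 0.32, 0.31, 0.29, 0.29, 0.32, 0.32]
t 0.15 tcp [ 0.1949 -0.5672  0.2475] yaw y 109.0 tilt 0.08 j [-51.9   2.3   4.8  -0.  -92.6 -19.1] F [ 0.2 -0.2 -0.2] T [-0.    0.03  0.06] grip 1.006
tx,ty,tz [-2.000e-01  2.760e+02  4.671e+02] turn -19.0
```

move_arm:
  moves:
    - {"ty": 27.6, "tz": 46.7}
    - {"ty": 27.6, "tz": 46.7}
    - {"ty": 27.6, "tz": 46.7}
    - {"ty": 27.6, "tz": 46.7}
    - {"ty": 27.6, "tz": 46.7}
  grip_force: 100

```text
invalid input
```

move_arm:
  moves:
    - {"ty": 27.6, "tz": 46.7}
    - {"ty": 27.6, "tz": 46.7}
    - {"ty": 27.6, "tz": 46.7}
    - {"turn": -9.5}
    - {"turn": -9.5}

```text
invalid input
```

```bash
python3 - <<'E'
from h import *
rel([.547,-.1545,.2],128)
for n in("wrist","top"):
    d=save(n,n+"1")
    P=cloud(d);H=cv2.cvtColor(d["frame"],cv2.COLOR_RGB2HSV);h_,s,v=H[...,0],H[...,1],H[...,2]
    near=np.hypot(P[...,0]-.547,P[...,1]+.154)<.07
    m=((h_<8)|(h_>172))&(s>140)&near&(P[...,2]>.076)&(P[...,2]<.092)
    if m.sum()>10: print(n,m.sum(),rect(P[m]),np.nanmedian(P[m],0))
    m=(h_>100)&(h_<125)&(s>120)&near&(P[...,2]>.04)
    if m.sum()>10: print(n,rect(P[m]))
E
```

```text
t 0.15 tcp [ 0.1949 -0.5672  0.2475] yaw y 109.0 tilt 0.08 j [-51.9   2.3   4.8  -0.  -92.6 -19.1] F [ 0.2 -0.2 -0.2] T [-0.    0.03  0.06] grip 1.006
tx,ty,tz [ 47.8 275.9 467.1] turn -19.0
top 99 (array([ 548. , -154.5]), 51.1, 16.8, 39.9) [ 0.54808364 -0.15497906  0.08429763]
top (array([ 548.3, -154.4]), 113.8, 65.9, 29.5)
```

View pics/wrist1.png

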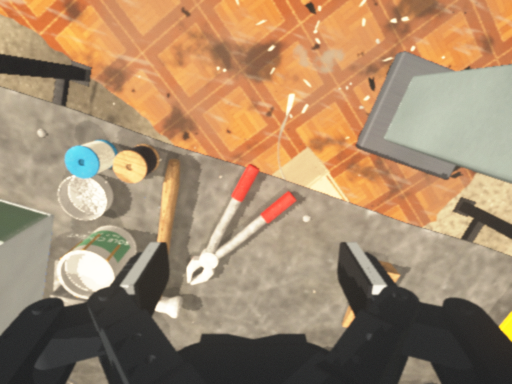

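The arm hasn't moved: the wrist view still shows the starting place (pliers around 235,225). My rows were refused, probably because every key is required.

move_arm:
  moves:
    - {"tx": 0, "ty": 27.6, "tz": 46.7, "turn": 0, "grip": -1}
    - {"tx": 0, "ty": 27.6, "tz": 46.7, "turn": 0, "grip": -1}
    - {"tx": 0, "ty": 27.6, "tz": 46.7, "turn": 0, "grip": -1}
    - {"tx": 0, "ty": 27.6, "tz": 46.7, "turn": 0, "grip": -1}
    - {"tx": 0, "ty": 27.6, "tz": 46.7, "turn": 0, "grip": -1}
  grip_force: 100

```text
time: 0.88
tool_pos: [0.3718, -0.3596, 0.2483]
tcp_rot: [[0.0, -0.325, 0.946], [0.0, 0.946, 0.325], [-1.0, -0.0, 0.0]]
force: [1.1, 0.4, 0.6]
grip_width: 1.0
```

move_arm:
  moves:
    - {"tx": 0, "ty": 27.6, "tz": 46.7, "turn": 0, "grip": -1}
    - {"tx": 0, "ty": 27.6, "tz": 46.7, "turn": 0, "grip": -1}
    - {"tx": 0, "ty": 27.6, "tz": 46.7, "turn": 0, "grip": -1}
    - {"tx": 0, "ty": 0, "tz": 0, "turn": -9.5, "grip": -1}
    - {"tx": 0, "ty": 0, "tz": 0, "turn": -9.5, "grip": -1}

```text
time: 1.5
tool_pos: [0.477, -0.2364, 0.248]
tcp_rot: [[-0.001, -0.621, 0.784], [0.0, 0.784, 0.621], [-1.0, 0.001, -0.0]]
force: [-0.3, 0.4, -0.5]
grip_width: 0.999
```

```bash
cat > look.py <<'E'
from h import *
import sys
def look(tag,c=(.547,-.154),names=("wrist","top"),zr=(.076,.092),r=.07):
  for n in names:
    d=save(n,n+tag)
    P=cloud(d);H=cv2.cvtColor(d["frame"],cv2.COLOR_RGB2HSV);h_,s,v=H[...,0],H[...,1],H[...,2]
    near=np.hypot(P[...,0]-c[0],P[...,1]-c[1])<r
    m=((h_<8)|(h_>172))&(s>140)&near&(P[...,2]>zr[0])&(P[...,2]<zr[1])
    if m.sum()>10: print(n,"red",m.sum(),rect(P[m]),"zmed",np.nanmedian(P[m][:,2]).round(4))
    m=(h_>100)&(h_<125)&(s>120)&near
    q=P[m];q=q[q[:,2]>.04]
    if len(q)>10: print(n,"blue",rect(q),"block top z",np.nanmedian(q[(q[:,2]<.07),2]).round(4))
E
python3 - <<'E'
from look import *
rel([.547,-.1545,.2],128)
look("2")
E
```

```text
t 1.5 tcp [ 0.477  -0.2364  0.248 ] yaw y 128.4 tilt 0.03 j [ -4.7  -8.   -5.1  -0.  -92.9 -46.9] F [-0.3  0.4 -0.5] T [ 0.01  0.05 -0.  ] grip 0.999
tx,ty,tz [ 48.   20.8 105.8] turn 0.4
wrist red 583 (array([ 542.9, -158.8]), 60.9, 15.1, 39.5) zmed 0.0836
wrist blue (array([ 546.9, -155.4]), 117.0, 66.0, 29.4) block top z 0.0498
```

View pics/wrist2.png

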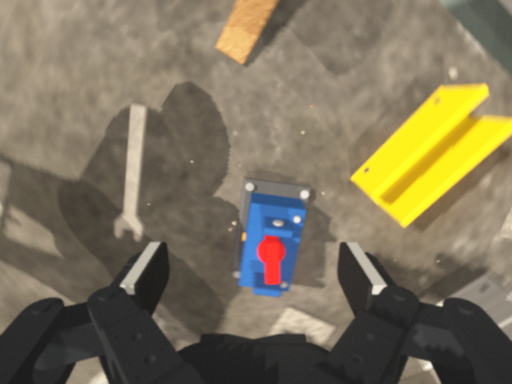

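The wrist view shows the plug's red bar at about (272,262) between the blue lugs, bar yaw ≈39°. Move over it.

move_arm:
  moves:
    - {"tx": 0, "ty": 10.4, "tz": 53, "turn": 0, "grip": -1}
    - {"tx": 0, "ty": 10.4, "tz": 53, "turn": 0, "grip": -1}
    - {"tx": 45, "ty": 0, "tz": 0, "turn": 0, "grip": -1}
    - {"tx": 45, "ty": 0, "tz": 0, "turn": 0, "grip": -1}
    - {"tx": 0, "ty": 0, "tz": 0, "turn": 0, "grip": -1}

```text
time: 2.22
tool_pos: [0.5452, -0.1555, 0.1543]
tcp_rot: [[-0.008, -0.613, 0.79], [0.001, 0.79, 0.613], [-1.0, 0.005, -0.006]]
force: [-0.6, 0.0, 1.3]
grip_width: 1.001
```

```bash
python3 - <<'E'
from look import *
rel([.547,-.1548,.079],129)
look("3")
E
```

```text
t 2.23 tcp [ 0.5452 -0.1555  0.1543] yaw y 127.8 tilt 0.44 j [  4.3  -1.8  -9.   -0.1 -83.2 -56.5] F [-0.6  0.   1.3] T [-0.02 -0.   -0.02] grip 1.001
tx,ty,tz [75.3 -1.   2.2] turn -1.2
wrist red 1552 (array([ 546.8, -155.5]), 54.1, 16.0, 39.2) zmed 0.0836
wrist blue (array([ 547.1, -155.3]), 116.6, 66.1, 29.4) block top z 0.0499
top red 14 (array([ 530. , -165.9]), 10.2, 8.4, -46.2) zmed 0.0849
top blue (array([ 514.1, -157.3]), 95.8, 57.3, 76.9) block top z 0.0507
```

View pics/wrist3.png

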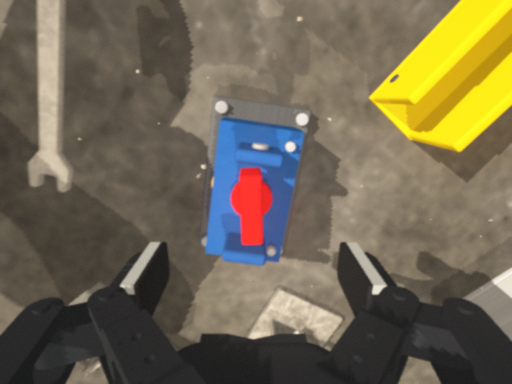

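The wrist view shows the bar clearly at (251,207): centre (0.5468, -0.1555), yaw 39.2°. Descend and close.

move_arm:
  moves:
    - {"tx": 38, "ty": -0.8, "tz": 1.5, "turn": -1.4, "grip": -1}
    - {"tx": 36, "ty": 0, "tz": 0, "turn": 0, "grip": -1}
    - {"tx": 0, "ty": 0, "tz": 0, "turn": 0, "grip": -1}

```text
time: 2.7
tool_pos: [0.5485, -0.1556, 0.0841]
tcp_rot: [[-0.002, -0.633, 0.774], [0.0, 0.774, 0.633], [-1.0, 0.001, -0.001]]
force: [-0.3, 0.7, 0.6]
grip_width: 1.003
```

```bash
python3 - <<'E'
from look import *
rel([.547,-.1554,.080],129.2)
look("4",names=("wrist","scene"))
E
```

```text
t 2.7 tcp [ 0.5485 -0.1556  0.0841] yaw y 129.3 tilt 0.11 j [  4.3   0.4 -14.3  -0.  -75.4 -55. ] F [-0.3  0.7  0.6] T [-0.11  0.01  0.01] grip 1.003
tx,ty,tz [ 4.1  1.1 -1. ] turn 0.1
wrist red 3221 (array([ 548.8, -153.7]), 60.0, 16.0, 39.3) zmed 0.0837
wrist blue (array([ 546.9, -155.3]), 116.3, 66.1, 29.5) block top z 0.0498
scene red 37 (array([ 547. , -151.8]), 46.1, 18.8, 40.6) zmed 0.0836
scene blue (array([ 541.6, -148.3]), 112.1, 76.7, 30.5) block top z 0.0509
```

View pics/wrist4.png

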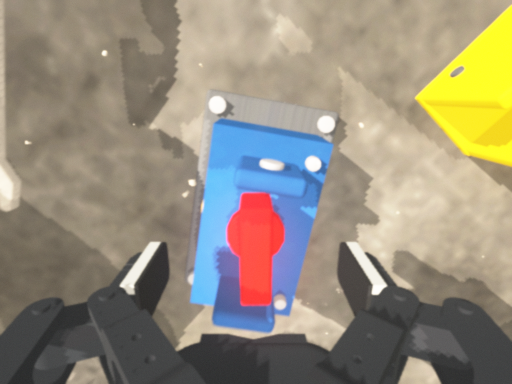

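The bar (255,250) is centred between the open fingers (150 and 360). Close.

move_arm:
  moves:
    - {"tx": 4, "ty": 1.1, "tz": -1, "turn": 0, "grip": -1}
    - {"tx": 0, "ty": 0, "tz": 0, "turn": 0, "grip": 0.2}
    - {"tx": 0, "ty": 0, "tz": 0, "turn": 0, "grip": 1}
    - {"tx": 0, "ty": 0, "tz": 0, "turn": 0, "grip": 1}
    - {"tx": 0, "ty": 0, "tz": 0, "turn": 0, "grip": 1}

```text
time: 3.42
tool_pos: [0.5475, -0.155, 0.0807]
tcp_rot: [[-0.0, -0.634, 0.773], [0.0, 0.773, 0.634], [-1.0, 0.0, -0.0]]
force: [-2.0, 1.6, 0.3]
grip_width: 0.161
```

move_arm:
  moves:
    - {"tx": 0, "ty": 0, "tz": 0, "turn": 0, "grip": 1}
    - {"tx": 0, "ty": 0, "tz": 0, "turn": 0, "grip": 1}

```text
time: 3.68
tool_pos: [0.5474, -0.1551, 0.0807]
tcp_rot: [[-0.0, -0.634, 0.773], [0.0, 0.773, 0.634], [-1.0, 0.0, -0.0]]
force: [-2.8, 2.4, 4.7]
grip_width: 0.163
```

```bash
python3 - <<'E'
from look import *
rel([.547,-.1554,.080],129.2)
look("5",names=("wrist","scene"))
E
```

```text
t 3.67 tcp [ 0.5474 -0.1551  0.0807] yaw y 129.4 tilt 0.01 j [  4.4   0.2 -14.8  -0.  -74.9 -55. ] F [-2.8  2.4  4.7] T [ 0.84  1.06 -0.05] grip 0.163
tx,ty,tz [ 0.7  0.  -0.5] turn 0.2
wrist red 3246 (array([ 546.6, -155.9]), 53.7, 16.4, 38.8) zmed 0.0837
wrist blue (array([ 546.2, -155.5]), 115.2, 65.9, 29.1) block top z 0.0498
scene red 39 (array([ 544.1, -153.5]), 51.7, 18.5, 35.7) zmed 0.0836
scene blue (array([ 543.2, -152.1]), 111.8, 67.8, 29.2) block top z 0.0512
```

View pics/wrist5.png

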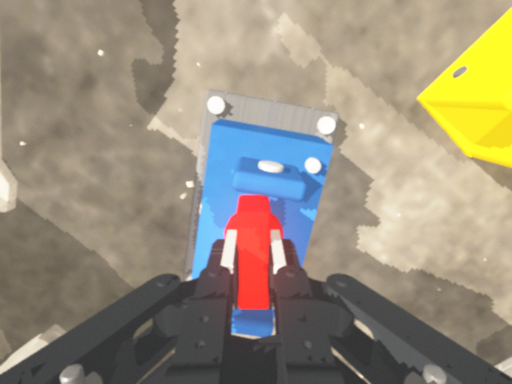

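The fingers grip the bar's flat sides (around 230 and 278, 255). Twist, with a gentle rise.

move_arm:
  moves:
    - {"tx": 0, "ty": 0, "tz": 0, "turn": -10, "grip": 1}
    - {"tx": -0.2, "ty": 0, "tz": 0, "turn": -10, "grip": 1}
    - {"tx": -0.5, "ty": 0, "tz": 0, "turn": -10, "grip": 1}
    - {"tx": -0.5, "ty": 0, "tz": 0, "turn": -10, "grip": 1}
    - {"tx": -0.5, "ty": 0, "tz": 0, "turn": -10, "grip": 1}

```text
time: 4.4
tool_pos: [0.547, -0.155, 0.0808]
tcp_rot: [[-0.002, -1.0, 0.007], [0.001, 0.007, 1.0], [-1.0, 0.002, 0.001]]
force: [-0.8, 1.5, -1.7]
grip_width: 0.161
```

```bash
python3 - <<'E'
from look import *
rel([.547,-.1554,.080],129.2)
look("6",names=("wrist","scene"))
E
```

```text
t 4.4 tcp [ 0.547  -0.155   0.0808] yaw y 179.6 tilt 0.1 j [  4.4   0.2 -14.8  -0.1 -75.1  -4.7] F [-0.8  1.5 -1.7] T [ 0.46  0.36 -0.41] grip 0.161
tx,ty,tz [ 0.8 -0.  -0.5] turn 50.4
wrist red 3243 (array([ 547.1, -155.8]), 54.5, 16.0, 89.4) zmed 0.0838
wrist blue (array([ 547.2, -155.2]), 116.5, 66.2, 29.4) block top z 0.0498
scene red 51 (array([ 551.4, -147.2]), 46.8, 18.3, -62.4) zmed 0.0845
scene blue (array([ 543.4, -151.7]), 112.0, 72.0, 30.0) block top z 0.0508
```

View pics/wrist6.png

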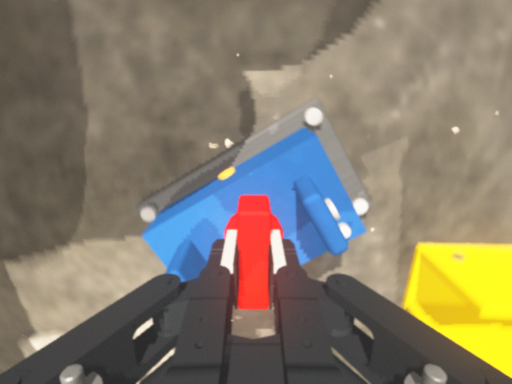

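The plug turns with the grip and the block is seated. Carry on.

move_arm:
  moves:
    - {"tx": -0.6, "ty": 0, "tz": 0, "turn": -10, "grip": 1}
    - {"tx": -0.6, "ty": 0, "tz": 0, "turn": -10, "grip": 1}
    - {"tx": -0.6, "ty": 0, "tz": 0, "turn": -10, "grip": 1}
    - {"tx": -0.6, "ty": 0, "tz": 0, "turn": -10, "grip": 1}
    - {"tx": -0.6, "ty": 0, "tz": 0, "turn": -10, "grip": 1}

```text
time: 5.12
tool_pos: [0.5465, -0.1548, 0.0825]
tcp_rot: [[-0.003, -0.651, -0.759], [0.001, -0.759, 0.651], [-1.0, 0.001, 0.003]]
force: [-0.1, 0.5, -7.0]
grip_width: 0.163
```

```bash
python3 - <<'E'
from look import *
rel([.547,-.1554,.080],129.2)
look("7",names=("wrist",))
E
```

```text
t 5.12 tcp [ 0.5465 -0.1548  0.0825] yaw y -130.6 tilt 0.21 j [  4.4   0.2 -14.7  -0.1 -75.3  45. ] F [-0.1  0.5 -7. ] T [ 0.23 -0.02 -0.34] grip 0.163
tx,ty,tz [ 2.5  0.1 -0.8] turn -79.8
wrist red 3252 (array([ 547.5, -155.5]), 53.8, 15.9, -41.0) zmed 0.0854
wrist blue (array([ 546.8, -154.9]), 116.1, 66.9, 29.6) block top z 0.0499
```

The plug has risen 1.7 mm and the block is seated. More.

move_arm:
  moves:
    - {"tx": -0.6, "ty": 0, "tz": 0, "turn": -10, "grip": 1}
    - {"tx": -0.6, "ty": 0, "tz": 0, "turn": -10, "grip": 1}
    - {"tx": -0.6, "ty": 0, "tz": 0, "turn": -10, "grip": 1}
    - {"tx": -0.6, "ty": 0, "tz": 0, "turn": -10, "grip": 1}
    - {"tx": -0.6, "ty": 0, "tz": 0, "turn": -10, "grip": 1}

```text
time: 5.8
tool_pos: [0.5463, -0.155, 0.0855]
tcp_rot: [[-0.004, 0.161, -0.987], [0.001, -0.987, -0.161], [-1.0, -0.002, 0.003]]
force: [-0.6, -0.3, -8.9]
grip_width: 0.157
```

```bash
python3 - <<'E'
from look import *
rel([.547,-.1554,.080],129.2)
look("8",names=("wrist",))
E
```

```text
t 5.8 tcp [ 0.5463 -0.155   0.0855] yaw y -80.7 tilt 0.22 j [  4.4   0.1 -14.5  -0.1 -75.7  94.9] F [-0.6 -0.3 -8.9] T [-0.19 -0.01 -0.37] grip 0.157
tx,ty,tz [ 5.5  0.5 -0.6] turn -29.9
wrist red 3324 (array([ 543.7, -155.5]), 61.8, 16.4, 9.5) zmed 0.0884
wrist blue (array([ 547.3, -154.7]), 115.7, 66.2, 30.2) block top z 0.0499
```

move_arm:
  moves:
    - {"tx": -0.6, "ty": 0, "tz": 0, "turn": -10, "grip": 1}
    - {"tx": -0.6, "ty": 0, "tz": 0, "turn": -10, "grip": 1}
    - {"tx": -0.6, "ty": 0, "tz": 0, "turn": -10, "grip": 1}
    - {"tx": -0.6, "ty": 0, "tz": 0, "turn": -10, "grip": 1}
    - {"tx": -0.3, "ty": 0, "tz": 0, "turn": -10, "grip": 1}

```text
time: 6.48
tool_pos: [0.5465, -0.1553, 0.0888]
tcp_rot: [[-0.003, 0.859, -0.512], [0.0, -0.512, -0.859], [-1.0, -0.003, 0.001]]
force: [-0.5, -1.0, -8.0]
grip_width: 0.161
```

move_arm:
  moves:
    - {"tx": 0, "ty": 0, "tz": 0, "turn": 10, "grip": 1}
    - {"tx": -0.1, "ty": 0, "tz": 0, "turn": 10, "grip": 1}
    - {"tx": -0.6, "ty": 0, "tz": 0, "turn": 10, "grip": 1}
    - {"tx": -0.6, "ty": 0, "tz": 0, "turn": 10, "grip": 1}
    - {"tx": -0.6, "ty": 0, "tz": 0, "turn": 10, "grip": 1}

```text
time: 7.1
tool_pos: [0.5465, -0.155, 0.0909]
tcp_rot: [[-0.003, 0.149, -0.989], [0.0, -0.989, -0.149], [-1.0, -0.001, 0.003]]
force: [-0.7, -0.6, -6.8]
grip_width: 0.157
```

```bash
python3 - <<'E'
from look import *
rel([.547,-.1554,.080],129.2)
look("9",names=("wrist",),zr=(.076,.11))
E
```

```text
t 7.1 tcp [ 0.5465 -0.155   0.0909] yaw y -81.4 tilt 0.18 j [  4.4  -0.1 -14.1  -0.  -76.2  94.2] F [-0.7 -0.6 -6.8] T [-0.09  0.34  0.29] grip 0.157
tx,ty,tz [10.9  0.4 -0.4] turn -30.6
wrist red 3520 (array([ 544. , -155.4]), 61.5, 15.9, 9.4) zmed 0.0939
wrist blue (array([ 547.4, -154.7]), 115.0, 65.3, 29.1) block top z 0.0499
```

View pics/wrist9.png

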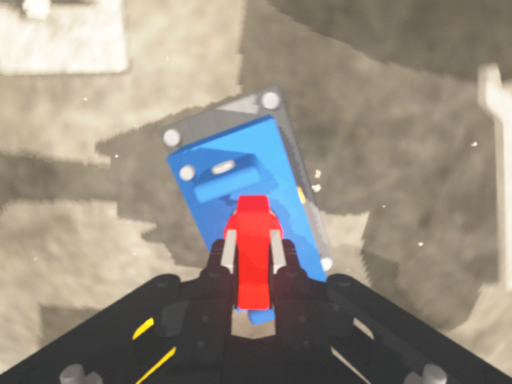

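The plug is 10 mm up with the block still seated (its top is at 49.9 mm).

move_arm:
  moves:
    - {"tx": -0.6, "ty": 0, "tz": 0, "turn": 10, "grip": 1}
    - {"tx": -0.6, "ty": 0, "tz": 0, "turn": 10, "grip": 1}
    - {"tx": -0.6, "ty": 0, "tz": 0, "turn": 10, "grip": 1}
    - {"tx": -0.6, "ty": 0, "tz": 0, "turn": 10, "grip": 1}
    - {"tx": -0.6, "ty": 0, "tz": 0, "turn": 10, "grip": 1}

```text
time: 7.78
tool_pos: [0.5468, -0.1552, 0.0947]
tcp_rot: [[-0.002, -0.658, -0.753], [0.0, -0.753, 0.658], [-1.0, 0.002, 0.002]]
force: [-2.2, 0.3, -1.4]
grip_width: 0.163
```

move_arm:
  moves:
    - {"tx": -0.6, "ty": 0, "tz": 0, "turn": 10, "grip": 1}
    - {"tx": -0.6, "ty": 0, "tz": 0, "turn": 10, "grip": 1}
    - {"tx": -0.6, "ty": 0, "tz": 0, "turn": 10, "grip": 1}
    - {"tx": -0.6, "ty": 0, "tz": 0, "turn": 10, "grip": 1}
    - {"tx": -0.6, "ty": 0, "tz": 0, "turn": 10, "grip": 1}

```text
time: 8.4
tool_pos: [0.5481, -0.155, 0.0991]
tcp_rot: [[0.001, -1.0, 0.02], [0.0, 0.02, 1.0], [-1.0, -0.001, 0.0]]
force: [-0.1, 1.6, -1.6]
grip_width: 0.162
```

```bash
python3 - <<'E'
from look import *
rel([.547,-.1554,.080],129.2)
look("10",names=("wrist",),zr=(.076,.12))
E
```

```text
t 8.4 tcp [ 0.5481 -0.155   0.0991] yaw y 178.8 tilt 0.08 j [  4.4  -0.4 -13.5   0.  -76.8  -5.5] F [-0.1  1.6 -1.6] T [ 0.46  0.02 -0.  ] grip 0.162
tx,ty,tz [19.1  1.1 -0.4] turn 49.6
wrist red 3715 (array([ 547. , -156.5]), 55.2, 30.6, -76.3) zmed 0.1019
wrist blue (array([ 546.8, -154.9]), 116.1, 67.1, 29.4) block top z 0.0498
```

The plug is free: 18 mm up, and the pull equals its own weight. Lift out.

move_arm:
  moves:
    - {"tx": -2, "ty": 0, "tz": 0, "turn": 0, "grip": 1}
    - {"tx": -4, "ty": 0, "tz": 0, "turn": 0, "grip": 1}
    - {"tx": -6, "ty": 0, "tz": 0, "turn": 0, "grip": 1}
    - {"tx": -10, "ty": 0, "tz": 0, "turn": 0, "grip": 1}
    - {"tx": -20, "ty": 0, "tz": 0, "turn": 0, "grip": 1}

```text
time: 9.07
tool_pos: [0.5472, -0.1552, 0.1412]
tcp_rot: [[-0.001, -1.0, 0.011], [-0.0, 0.011, 1.0], [-1.0, 0.001, -0.0]]
force: [1.4, 0.4, -0.5]
grip_width: 0.164
```

move_arm:
  moves:
    - {"tx": -20, "ty": 0, "tz": 0, "turn": 0, "grip": 1}
    - {"tx": -10, "ty": 0, "tz": 0, "turn": 0, "grip": 1}
    - {"tx": 0, "ty": 0, "tz": 0, "turn": 0, "grip": 1}

```text
time: 9.45
tool_pos: [0.548, -0.1551, 0.1718]
tcp_rot: [[0.002, -1.0, 0.011], [0.0, 0.011, 1.0], [-1.0, -0.002, 0.0]]
force: [0.7, 0.2, -1.9]
grip_width: 0.157
```

```bash
python3 - <<'E'
from look import *
rel([.52,0.0,.180],180-11+90)
look("11",names=("wrist","top","scene"),zr=(.1,.2))
d=load("scene11");cv2.imwrite("pics/crop11.png",cv2.resize(d["frame"][100:270,180:380,::-1],None,fx=3.5,fy=3.5,interpolation=2))
E
```

```text
t 9.45 tcp [ 0.548  -0.1551  0.1718] yaw y 179.4 tilt 0.11 j [  4.4  -2.2  -7.6  -0.  -84.5  -5. ] F [ 0.7  0.2 -1.9] T [0.02 0.02 0.02] grip 0.157
tx,ty,tz [ -8.3  29.7 154.8] turn -79.6
wrist red 3899 (array([ 547.2, -156.7]), 54.6, 31.4, -74.6) zmed 0.1746
wrist blue (array([ 546.9, -155.2]), 115.8, 66.4, 29.4) block top z 0.0498
top blue (array([ 531.3, -161.9]), 80.1, 70.2, 23.3) block top z 0.051
scene red 95 (array([ 545.7, -145.2]), 37.1, 31.1, 63.3) zmed 0.1704
scene blue (array([ 543.7, -152.9]), 111.7, 70.8, 29.2) block top z 0.0508
```

View pics/crop11.png

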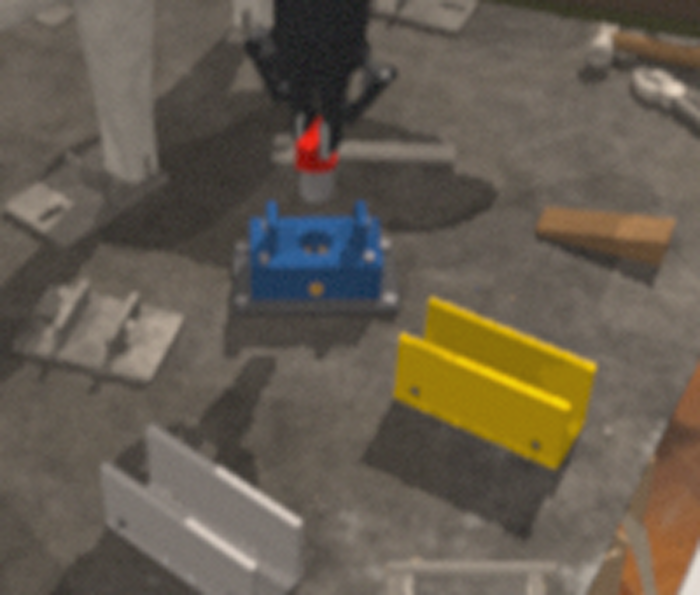

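View pics/wrist11.png

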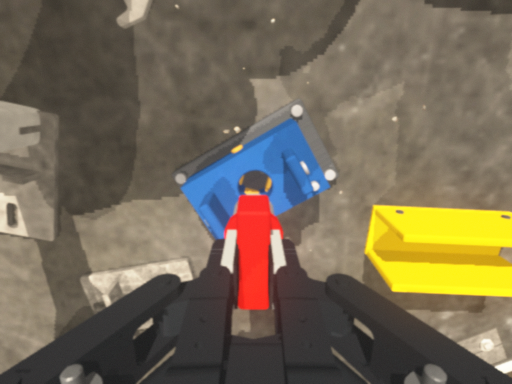

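The plug hangs upright above the fixture (scene crop 315,165), the socket is empty and the block is seated. Carry it to the open bench at about (0.52, 0.015).

move_arm:
  moves:
    - {"tx": 0, "ty": 7, "tz": 42, "turn": 0, "grip": 1}
    - {"tx": 0, "ty": 7, "tz": 42, "turn": 0, "grip": 1}
    - {"tx": 0, "ty": 7, "tz": 42, "turn": 0, "grip": 1}
    - {"tx": 0, "ty": 7, "tz": 42, "turn": 0, "grip": 1}
    - {"tx": 0, "ty": 0, "tz": 0, "turn": 0, "grip": 1}

```text
time: 10.22
tool_pos: [0.5208, 0.0154, 0.1698]
tcp_rot: [[-0.001, -1.0, 0.008], [0.0, 0.008, 1.0], [-1.0, 0.001, 0.0]]
force: [0.6, -0.9, -1.9]
grip_width: 0.162
```

move_arm:
  moves:
    - {"tx": 30, "ty": 0, "tz": 0, "turn": 0, "grip": 1}
    - {"tx": 30, "ty": 0, "tz": 0, "turn": 0, "grip": 1}
    - {"tx": 25, "ty": 0, "tz": 0, "turn": 0, "grip": 1}
    - {"tx": 12, "ty": 0, "tz": 0, "turn": 0, "grip": 1}
    - {"tx": 0, "ty": 0, "tz": 0, "turn": 0, "grip": 1}

```text
time: 10.85
tool_pos: [0.521, 0.0126, 0.0729]
tcp_rot: [[-0.002, -1.0, 0.012], [-0.001, 0.012, 1.0], [-1.0, 0.002, -0.001]]
force: [-0.6, -0.4, -1.3]
grip_width: 0.162
```

```bash
python3 - <<'E'
from look import *
rel([.52,0.015,.0655])
look("12",c=(.52,.015),names=("wrist","scene"),zr=(.05,.2))
d=load("scene12");cv2.imwrite("pics/crop12.png",cv2.resize(d["frame"][120:270,180:350,::-1],None,fx=4,fy=4,interpolation=2))
E
```

```text
t 10.85 tcp [0.521  0.0126 0.0729] yaw y 179.3 tilt 0.1 j [ 23.5  -6.9 -22.5   0.  -74.5 -24.2] F [-0.6 -0.4 -1.3] T [ 0.01 -0.03 -0.02] grip 0.162
tx,ty,tz [7.4 1.  2.4] turn None
wrist red 3716 (array([520.4,  11.1]), 54.6, 30.2, -74.9) zmed 0.0758
scene red 106 (array([515.9,  23. ]), 39.7, 28.9, 82.0) zmed 0.0749
```

View pics/crop12.png

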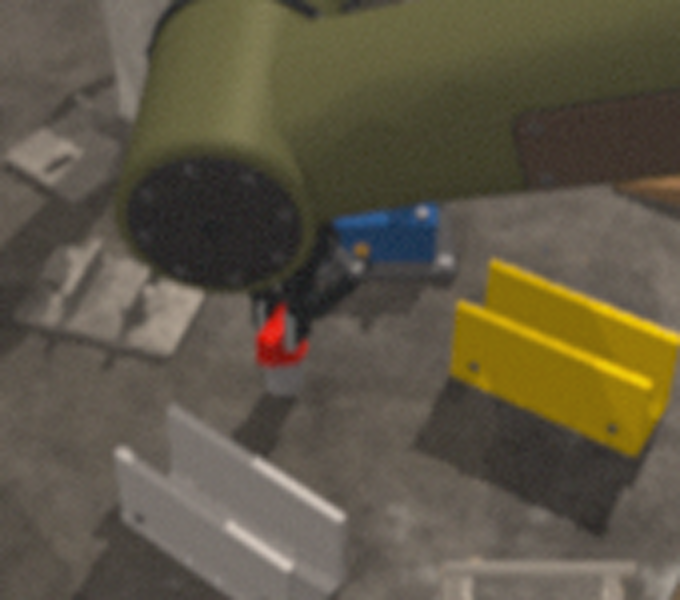

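The plug hangs just above open bench (crop 280,370), about 8 mm to go.

move_arm:
  moves:
    - {"tx": 3, "ty": 0, "tz": 0, "turn": 0, "grip": 1}
    - {"tx": 2, "ty": 0, "tz": 0, "turn": 0, "grip": 1}
    - {"tx": 1, "ty": 0, "tz": 0, "turn": 0, "grip": 1}
    - {"tx": 0, "ty": 0, "tz": 0, "turn": 0, "grip": 1}

```text
time: 11.45
tool_pos: [0.5214, 0.0132, 0.0676]
tcp_rot: [[-0.0, -1.0, 0.011], [0.0, 0.011, 1.0], [-1.0, 0.0, 0.0]]
force: [-0.2, -0.1, -2.0]
grip_width: 0.166
```

move_arm:
  moves:
    - {"tx": 1, "ty": 0, "tz": 0, "turn": 0, "grip": 1}
    - {"tx": 0.7, "ty": 0, "tz": 0, "turn": 0, "grip": 1}
    - {"tx": 0.7, "ty": 0, "tz": 0, "turn": 0, "grip": 1}
    - {"tx": 0, "ty": 0, "tz": 0, "turn": 0, "grip": 1}

```text
time: 11.95
tool_pos: [0.5213, 0.0131, 0.0651]
tcp_rot: [[-0.0, -1.0, 0.011], [0.0, 0.011, 1.0], [-1.0, 0.0, 0.0]]
force: [-0.1, -0.6, -1.5]
grip_width: 0.161
```

move_arm:
  moves:
    - {"tx": 0.5, "ty": 0, "tz": 0, "turn": 0, "grip": 1}
    - {"tx": 0.5, "ty": 0, "tz": 0, "turn": 0, "grip": 1}
    - {"tx": 0, "ty": 0, "tz": 0, "turn": 0, "grip": 1}

```text
time: 12.32
tool_pos: [0.5215, 0.0131, 0.0647]
tcp_rot: [[0.0, -1.0, 0.011], [-0.0, 0.011, 1.0], [-1.0, -0.0, 0.0]]
force: [-3.0, 0.9, 3.4]
grip_width: 0.164
```

Contact. Release and wait.

move_arm:
  moves:
    - {"tx": 0, "ty": 0, "tz": 0, "turn": 0, "grip": 0.4}
    - {"tx": 0, "ty": 0, "tz": 0, "turn": 0, "grip": -1}
    - {"tx": 0, "ty": 0, "tz": 0, "turn": 0, "grip": -1}
    - {"tx": 0, "ty": 0, "tz": 0, "turn": 0, "grip": -1}
    - {"tx": 0, "ty": 0, "tz": 0, "turn": 0, "grip": -1}

```text
time: 12.95
tool_pos: [0.5214, 0.0131, 0.0642]
tcp_rot: [[-0.0, -1.0, 0.011], [0.0, 0.011, 1.0], [-1.0, 0.0, 0.0]]
force: [0.3, -0.7, 0.5]
grip_width: 0.995
```

move_arm:
  moves:
    - {"tx": 0, "ty": 0, "tz": 0, "turn": 0, "grip": -1}
    - {"tx": 0, "ty": 0, "tz": 0, "turn": 0, "grip": -1}
    - {"tx": -30, "ty": 0, "tz": 0, "turn": 0, "grip": -1}
    - {"tx": -40, "ty": 0, "tz": 0, "turn": 0, "grip": -1}
    - {"tx": 0, "ty": 0, "tz": 0, "turn": 0, "grip": -1}

```text
time: 13.58
tool_pos: [0.5233, 0.0134, 0.1382]
tcp_rot: [[0.007, -1.0, 0.011], [0.001, 0.011, 1.0], [-1.0, -0.007, 0.001]]
force: [-0.3, 0.1, -1.1]
grip_width: 1.002
```

```bash
python3 - <<'E'
from look import *
rel([.52,0.015,.0655])
look("13",c=(.52,.015),names=("wrist","scene"),zr=(.055,.09))
E
```

```text
t 13.57 tcp [0.5233 0.0134 0.1382] yaw y 179.4 tilt 0.38 j [ 23.6  -9.  -17.5   0.1 -81.2 -24.2] F [-0.3  0.1 -1.1] T [-0.04  0.03  0.04] grip 1.002
tx,ty,tz [72.7  3.8  1.5] turn None
wrist red 1606 (array([521.6,  12.3]), 54.1, 16.0, 88.9) zmed 0.0676
scene red 117 (array([518.6,  14.2]), 55.2, 16.6, 88.9) zmed 0.0683
scene blue (array([471.9,  15.9]), 41.9, 28.1, 1.7) block top z nan
  return np.nanmean(a, axis, out=out, keepdims=keepdims)
```

View pics/wrist13.png

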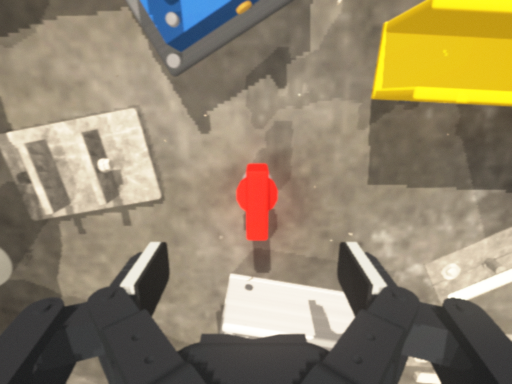

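The plug stands upright alone at (257,200): top 67.6 mm, yaw 88.9°. Turn the jaws along the bar.

move_arm:
  moves:
    - {"tx": 0, "ty": 0, "tz": 0, "turn": 10.5, "grip": -1}
    - {"tx": 0, "ty": 0, "tz": 0, "turn": 10.5, "grip": -1}
    - {"tx": 0, "ty": 0, "tz": 0, "turn": 10.5, "grip": -1}
    - {"tx": 0, "ty": 0, "tz": 0, "turn": 10.5, "grip": -1}
    - {"tx": 0, "ty": 0, "tz": 0, "turn": 10.5, "grip": -1}

```text
time: 14.3
tool_pos: [0.5207, 0.013, 0.1326]
tcp_rot: [[-0.002, -0.595, 0.804], [-0.0, 0.804, 0.595], [-1.0, 0.001, -0.002]]
force: [0.4, -0.2, -0.3]
grip_width: 1.0
```

move_arm:
  moves:
    - {"tx": 0, "ty": 0, "tz": 0, "turn": 10.5, "grip": -1}
    - {"tx": 0, "ty": 0, "tz": 0, "turn": 10.5, "grip": -1}
    - {"tx": 0, "ty": 0, "tz": 0, "turn": 10.5, "grip": -1}
    - {"tx": 0, "ty": 0, "tz": 0, "turn": 6.5, "grip": -1}
    - {"tx": 0, "ty": 0, "tz": 0, "turn": 0, "grip": -1}

```text
time: 14.92
tool_pos: [0.5209, 0.013, 0.1329]
tcp_rot: [[-0.002, 0.019, 1.0], [-0.0, 1.0, -0.019], [-1.0, -0.0, -0.002]]
force: [-0.4, -0.5, -0.6]
grip_width: 1.001
```

```bash
python3 - <<'E'
from look import *
rel([.5216,0.0125,.058],88.9)
look("14",c=(.52,.015),names=("wrist",),zr=(.055,.09))
E
```

```text
t 14.93 tcp [0.5209 0.013  0.1329] yaw y 88.9 tilt 0.12 j [  23.6   -8.8  -17.8   -0.   -81.1 -114.7] F [-0.4 -0.5 -0.6] T [0.02 0.04 0.01] grip 1.001
tx,ty,tz [74.9 -0.5  0.9] turn 0.0
wrist red 1952 (array([521. ,  12.3]), 54.1, 16.4, 89.8) zmed 0.0676
wrist blue (array([510. , -47.7]), 11.9, 2.6, 63.7) block top z nan
  return np.nanmean(a, axis, out=out, keepdims=keepdims)
```

View pics/wrist14.png

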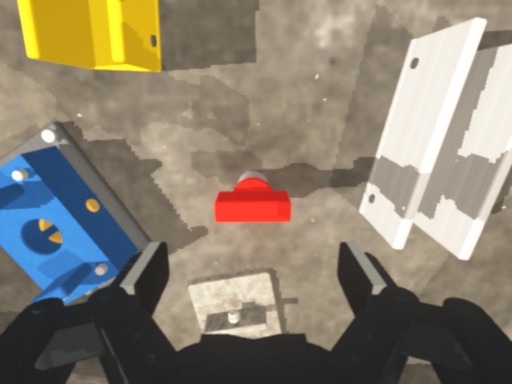

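The bar (252,207) lies across, between the open fingers. Descend and close more softly, watching for tipping.

move_arm:
  moves:
    - {"tx": 30, "ty": -0.6, "tz": 0.3, "turn": 0, "grip": -1}
    - {"tx": 30, "ty": 0, "tz": 0, "turn": 0, "grip": -1}
    - {"tx": 15, "ty": 0, "tz": 0, "turn": 0, "grip": -1}
    - {"tx": 0, "ty": 0, "tz": 0, "turn": 0, "grip": -1}
    - {"tx": 0, "ty": 0, "tz": 0, "turn": 0, "grip": -0.2}
  grip_force: 50

```text
time: 15.6
tool_pos: [0.5224, 0.0126, 0.0605]
tcp_rot: [[0.002, 0.019, 1.0], [0.0, 1.0, -0.019], [-1.0, 0.0, 0.002]]
force: [-0.1, -0.0, -0.3]
grip_width: 0.815
```

```bash
python3 - <<'E'
from look import *
rel([.5212,0.0123,.058],89.2)
look("15",c=(.52,.015),names=("wrist",),zr=(.055,.09))
E
```

```text
t 15.6 tcp [0.5224 0.0126 0.0605] yaw y 88.9 tilt 0.1 j [  23.5   -6.3  -23.3    0.   -72.9 -114.6] F [-0.1 -0.  -0.3] T [0.01 0.01 0.07] grip 0.815
tx,ty,tz [ 2.5 -0.4 -1.2] turn -0.3
wrist red 4608 (array([521.1,  12.7]), 53.7, 17.3, 89.4) zmed 0.0674
wrist blue (array([509.2, -47.8]), 12.4, 1.8, 87.5) block top z nan
  return np.nanmean(a, axis, out=out, keepdims=keepdims)
```

View pics/wrist15.png

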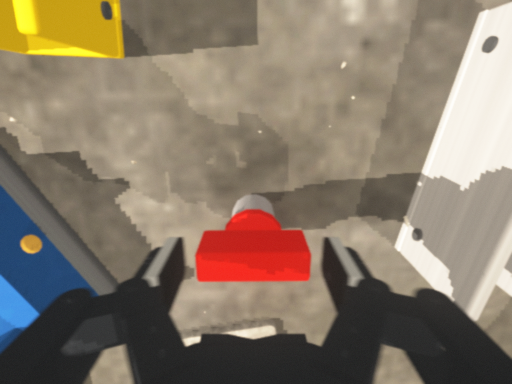

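The fingers straddle the bar's ends (180 and 330, 260). Close.

move_arm:
  moves:
    - {"tx": 1, "ty": 0, "tz": -1, "turn": 0, "grip": -0.2}
    - {"tx": 0, "ty": 0, "tz": 0, "turn": 0, "grip": 0.2}
    - {"tx": 0, "ty": 0, "tz": 0, "turn": 0, "grip": 1}
    - {"tx": 0, "ty": 0, "tz": 0, "turn": 0, "grip": 1}
    - {"tx": 0, "ty": 0, "tz": 0, "turn": 0, "grip": 1}
  grip_force: 70

```text
time: 16.27
tool_pos: [0.5222, 0.0127, 0.0606]
tcp_rot: [[0.004, 0.019, 1.0], [0.0, 1.0, -0.019], [-1.0, 0.0, 0.004]]
force: [-0.0, -0.0, 6.1]
grip_width: 0.617
```

move_arm:
  moves:
    - {"tx": -5, "ty": 0, "tz": 0, "turn": 0, "grip": 1}
    - {"tx": -30, "ty": 0, "tz": 0, "turn": 0, "grip": 1}
    - {"tx": -45, "ty": 0, "tz": 0, "turn": 0, "grip": 1}
    - {"tx": -35, "ty": 0, "tz": 0, "turn": 0, "grip": 1}
    - {"tx": 0, "ty": 0, "tz": 0, "turn": 0, "grip": 1}

```text
time: 16.9
tool_pos: [0.5219, 0.0128, 0.1767]
tcp_rot: [[0.005, 0.02, 1.0], [0.002, 1.0, -0.02], [-1.0, 0.002, 0.005]]
force: [-0.9, -0.1, -1.4]
grip_width: 0.615
```

```bash
python3 - <<'E'
from look import *
rel([.481,0.155,.17],169)
look("16",c=(.52,.015),names=("wrist","scene"),zr=(.1,.25))
d=load("wrist16");P=cloud(d);s=cv2.cvtColor(d["frame"],cv2.COLOR_RGB2HSV)[...,1]
m=(s<60)&(P[...,2]>.06)&(P[...,2]<.085)&(np.hypot(P[...,0]-.48,P[...,1]-.155)<.1)
k,L,S,C=cv2.connectedComponentsWithStats(m.astype(np.uint8))
for i in range(1,k):
    if S[i,4]>100: print(S[i],rect(P[L==i]))
E
```

```text
t 16.9 tcp [0.5219 0.0128 0.1767] yaw y 88.9 tilt 0.32 j [  23.5   -9.8  -14.1    0.   -85.4 -114.7] F [-0.9 -0.1 -1.4] T [ 0.03 -0.06  0.05] grip 0.615
tx,ty,tz [  6.7 141.3 -43.7] turn -80.1
wrist red 6577 (array([518.2,  12.9]), 53.3, 28.3, 87.5) zmed 0.1825
scene red 151 (array([512.6,  12.3]), 63.5, 20.1, -67.5) zmed 0.1797
[ 365   31   75  191 3149] (array([476.7, 130. ]), 149.0, 9.6, -11.0)
[ 417   44   90  187 3575] (array([486.6, 179. ]), 149.5, 10.0, -10.9)
```

View pics/wrist16.png

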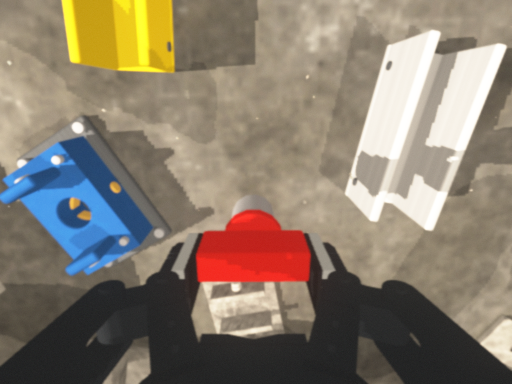

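View pics/scene16.png

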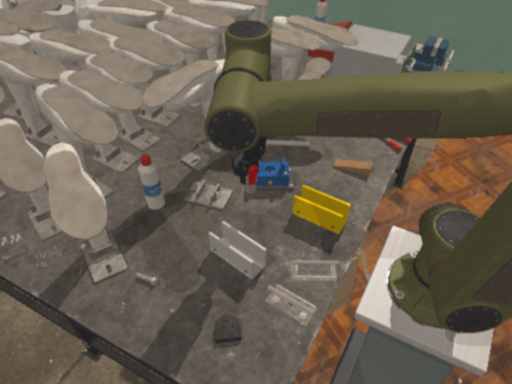

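The plug is held by its bar ends. The channel in the wrist view (425,130) measures centre (0.4816, 0.1545), yaw -11°. Translate, then turn.

move_arm:
  moves:
    - {"tx": 0, "ty": 36, "tz": -11, "turn": 0, "grip": 1}
    - {"tx": 0, "ty": 36, "tz": -11, "turn": 0, "grip": 1}
    - {"tx": 0, "ty": 36, "tz": -11, "turn": 0, "grip": 1}
    - {"tx": 0, "ty": 33, "tz": -10, "turn": 0, "grip": 1}
    - {"tx": 0, "ty": 0, "tz": 0, "turn": -10, "grip": 1}

```text
time: 17.62
tool_pos: [0.4791, 0.1559, 0.1711]
tcp_rot: [[-0.003, -0.16, 0.987], [-0.001, 0.987, 0.16], [-1.0, -0.001, -0.003]]
force: [0.0, -0.1, -1.2]
grip_width: 0.614
```

move_arm:
  moves:
    - {"tx": 0, "ty": 0, "tz": 0, "turn": -10, "grip": 1}
    - {"tx": 0, "ty": 0, "tz": 0, "turn": -10, "grip": 1}
    - {"tx": 0, "ty": 0, "tz": 0, "turn": -10, "grip": 1}
    - {"tx": 0, "ty": 0, "tz": 0, "turn": -10, "grip": 1}
    - {"tx": 0, "ty": 0, "tz": 0, "turn": -10, "grip": 1}

```text
time: 18.25
tool_pos: [0.4797, 0.1541, 0.1712]
tcp_rot: [[-0.003, -0.859, 0.512], [-0.001, 0.512, 0.859], [-1.0, 0.002, -0.003]]
force: [1.0, -0.2, -0.6]
grip_width: 0.614
```

move_arm:
  moves:
    - {"tx": 0, "ty": 0, "tz": 0, "turn": -10, "grip": 1}
    - {"tx": 0, "ty": 0, "tz": 0, "turn": -10, "grip": 1}
    - {"tx": 0, "ty": 0, "tz": 0, "turn": 0, "grip": 1}

```text
time: 18.62
tool_pos: [0.4798, 0.1541, 0.1715]
tcp_rot: [[-0.003, -0.981, 0.195], [-0.001, 0.195, 0.981], [-1.0, 0.002, -0.002]]
force: [-0.1, -0.9, -1.9]
grip_width: 0.614
```

```bash
cat > ch.py <<'E'
from look import *
def ch(tag):
    d=save("wrist","wrist"+tag);P=cloud(d);H=cv2.cvtColor(d["frame"],cv2.COLOR_RGB2HSV);s=H[...,1]
    m=(s<60)&(P[...,2]>.064)&(P[...,2]<.08)&(np.hypot(P[...,0]-.48,P[...,1]-.155)<.1)
    k,L,S,C=cv2.connectedComponentsWithStats(m.astype(np.uint8))
    for i in range(1,k):
        if S[i,4]>100: print(S[i],rect(P[L==i]))
    m=((H[...,0]<8)|(H[...,0]>172))&(s>140)&(P[...,2]>.06)
    q=P[m];zt=np.nanpercentile(q[:,2],98);t=q[q[:,2]>zt-.012]
    A=np.c_[t[:,:2],np.ones(len(t))];c=np.linalg.lstsq(A,t[:,2],rcond=None)[0]
    print("red ztop",zt.round(4),rect(t),"slopes",c[:2].round(3))
E
python3 - <<'E'
from ch import *
rel([.4816,0.1545,.17],169)
ch("17")
E
```

```text
t 18.62 tcp [0.4798 0.1541 0.1715] yaw y 168.8 tilt 0.17 j [ 40.7 -12.2 -16.7  -0.  -85.7 -52. ] F [-0.1 -0.9 -1.9] T [0.   0.02 0.01] grip 0.614
tx,ty,tz [ 1.5 -1.6  0.7] turn -0.2
[ 156  161  189   12 2107] (array([477.3, 130.6]), 150.3, 8.6, -11.0)
[162 217  69  13 733] (array([532.5, 170.5]), 57.6, 8.5, -11.0)
[275 217  64  12 665] (array([440.1, 188.3]), 53.1, 8.0, -11.2)
red ztop 0.1797 (array([479.9, 153.1]), 53.2, 20.6, -12.0) slopes [0.058 0.312]
```

View pics/wrist17.png

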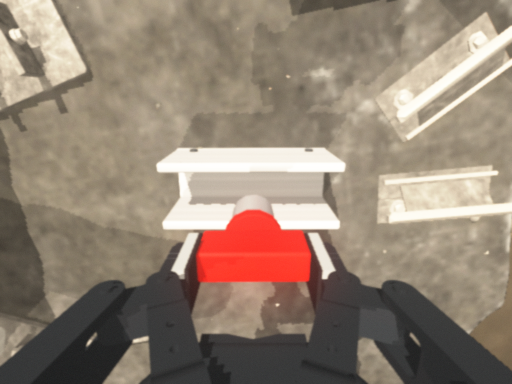

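```bash
python3 - <<'E'
from ch import *
d=load("wrist17");P=cloud(d);H=cv2.cvtColor(d["frame"],cv2.COLOR_RGB2HSV)
m=((H[...,0]<8)|(H[...,0]>172))&(H[...,1]>140)&(P[...,2]>.06)
# column profile through bar centre
for v in range(205,284,4): print(v,P[v,253].round(4),H[v,253])
s=slice(254,276);m2=m.copy();m2[:250]=0;m2[277:]=0
t=P[m2];A=np.c_[t[:,:2]-t[:,:2].mean(0),np.ones(len(t))];print(np.linalg.lstsq(A,t[:,2],rcond=None)[0],rect(t))
E
```

```text
205 [0.477  0.1395 0.1327] [ 14  29 228]
209 [0.477  0.1396 0.1389] [  4  93 232]
213 [0.4765 0.1369 0.1517] [  2 203 254]
217 [0.477  0.1391 0.1517] [  2 204 254]
221 [0.4773 0.1408 0.1532] [  2 203 254]
225 [0.4778 0.1436 0.1522] [  2 206 254]
229 [0.4783 0.1459 0.1522] [  2 206 254]
233 [0.4782 0.1453 0.1583] [  1 211 253]
237 [0.4783 0.1456 0.1622] [  1 210 253]
241 [0.4782 0.1453 0.1671] [  2 211 253]
245 [0.4782 0.1453 0.1711] [  2 216 253]
249 [0.4782 0.1453 0.1751] [  1 214 253]
253 [0.4785 0.1466 0.1764] [  3 198 255]
257 [0.4786 0.1472 0.179 ] [  2 206 255]
261 [0.479  0.1492 0.1791] [  2 212 255]
265 [0.4794 0.1511 0.1793] [  2 212 255]
269 [0.48   0.154  0.1781] [  2 214 255]
273 [0.4805 0.1569 0.1768] [  2 211 255]
277 [0.4807 0.1577 0.1788] [  2 213 255]
281 [0.4811 0.1598 0.1788] [  3 178 248]
[0.01392175 0.09548856 0.17838635] (array([479.6, 151.5]), 53.3, 14.5, -10.1)
```

The bar's side face is vertical, so there is no tilt. The plug needs about 2 mm along +z of the tool. Correct that, lower part way and re-measure.

move_arm:
  moves:
    - {"tx": 0, "ty": -1.8, "tz": 1.9, "turn": -0.3, "grip": 1}
    - {"tx": 15, "ty": 0, "tz": 0, "turn": 0, "grip": 1}
    - {"tx": 15, "ty": 0, "tz": 0, "turn": 0, "grip": 1}
    - {"tx": 0, "ty": 0, "tz": 0, "turn": 0, "grip": 1}
    - {"tx": 0, "ty": 0, "tz": 0, "turn": 0, "grip": 1}

```text
time: 19.3
tool_pos: [0.4828, 0.1558, 0.1433]
tcp_rot: [[0.0, -0.982, 0.188], [-0.0, 0.188, 0.982], [-1.0, -0.0, -0.0]]
force: [-0.6, -0.5, -0.6]
grip_width: 0.614
```

```bash
cat >> ch.py <<'E'
def prof(tag):
    d=load("wrist"+tag);P=cloud(d);H=cv2.cvtColor(d["frame"],cv2.COLOR_RGB2HSV)
    from plant import observe
    R=observe()["tcp_rot"];u=np.array([.1908,.9816]) # channel crosswise dir (yaw -11)
    c=P[234:249,235:271].reshape(-1,3);g=P[:,:,:2]@u
    print("bar side face crosswise",np.nanmedian(c[:,:2]@u).round(4),"centre +8mm")
    s=H[...,1];m=(s<60)&(P[...,2]>.064)&(P[...,2]<.08)&(np.hypot(P[...,0]-.48,P[...,1]-.155)<.1)
    q=np.sort(g[m]);h,e=np.histogram(q,bins=np.arange(.2,.3,.002));print([(round(float(a),3),int(b)) for a,b in zip(e,h) if b>20])
    for lo,hi in((.21,.243),(.243,.28)):
        w=q[(q>lo)&(q<hi)]
        if len(w): print("wall edges",np.percentile(w,[2,50,98]).round(4))
E
python3 - <<'E'
from ch import *
rel([.482,0.1548,.0665],169)
ch("18");prof("18")
E
```

```text
t 19.3 tcp [0.4828 0.1558 0.1433] yaw y 169.1 tilt 0.02 j [ 40.7 -11.4 -19.    0.  -82.4 -51.5] F [-0.6 -0.5 -0.6] T [ 0.   -0.08 -0.03] grip 0.614
tx,ty,tz [76.8  0.6 -1.1] turn 0.1
[ 148  165  213   14 2714] (array([477. , 130.2]), 148.9, 8.2, -10.8)
[155 229  69  13 484] (array([534.9, 169.5]), 51.1, 7.5, -10.8)
[302 229  52  14 483] (array([432. , 189.9]), 37.7, 8.1, -11.0)
red ztop 0.1515 (array([483. , 155.4]), 53.3, 20.0, -9.7) slopes [0.058 0.314]
bar side face crosswise 0.2363 centre +8mm
[(0.214, 638), (0.216, 652), (0.218, 591), (0.22, 602), (0.222, 231), (0.264, 451), (0.266, 195), (0.268, 154), (0.27, 143), (0.272, 31)]
wall edges [0.2152 0.2181 0.2227]
wall edges [0.2649 0.2663 0.2723]
```

View pics/wrist18.png

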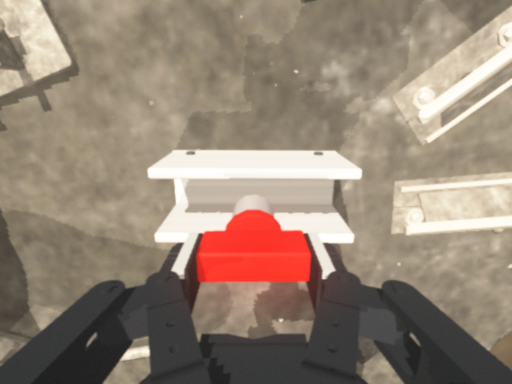

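The inner wall edges average 0.2438 crosswise and the bar centre is at 0.2443, so it is aligned to 0.5 mm. Descend.

move_arm:
  moves:
    - {"tx": 12, "ty": 0, "tz": -0.5, "turn": 0, "grip": 1}
    - {"tx": 12, "ty": 0, "tz": 0, "turn": 0, "grip": 1}
    - {"tx": 12, "ty": 0, "tz": 0, "turn": 0, "grip": 1}
    - {"tx": 12, "ty": 0, "tz": 0, "turn": 0, "grip": 1}
    - {"tx": 0, "ty": 0, "tz": 0, "turn": 0, "grip": 1}

```text
time: 19.98
tool_pos: [0.4819, 0.155, 0.0937]
tcp_rot: [[-0.002, -0.982, 0.188], [-0.001, 0.188, 0.982], [-1.0, 0.002, -0.002]]
force: [0.7, -0.5, -1.3]
grip_width: 0.618
```

```bash
python3 - <<'E'
from ch import *
rel([.482,0.1548,.0665],169)
ch("19");prof("19")
E
```

```text
t 19.98 tcp [0.4819 0.155  0.0937] yaw y 169.1 tilt 0.14 j [ 40.7 -10.1 -23.1  -0.  -77.1 -51.5] F [ 0.7 -0.5 -1.3] T [ 0.01  0.   -0.01] grip 0.618
tx,ty,tz [27.2 -0.2 -0.2] turn 0.1
[ 115  187  277   19 4676] (array([477.3, 130.7]), 149.8, 9.0, -11.1)
[126 265  35  19 426] (array([550.6, 166.5]), 18.7, 8.3, -7.4)
[345 266  35  18 415] (array([422.8, 191. ]), 19.2, 8.4, -17.6)
[201 282 105   2 155] (array([487.2, 182.1]), 61.6, 2.8, -10.7)
red ztop 0.1019 (array([482.1, 154. ]), 53.0, 20.1, -11.2) slopes [0.054 0.319]
bar side face crosswise 0.2353 centre +8mm
[(0.214, 1323), (0.216, 1115), (0.218, 957), (0.22, 914), (0.222, 367), (0.264, 393), (0.266, 213), (0.268, 115), (0.27, 183), (0.272, 91)]
wall edges [0.2152 0.2178 0.2227]
wall edges [0.2648 0.2666 0.2727]
```

View pics/wrist19.png

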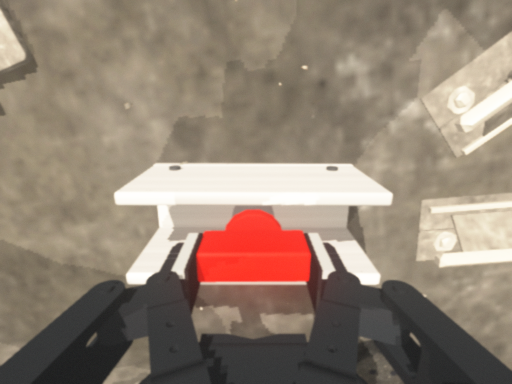

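The stem is inside, centred (bar centre 0.2433 against 0.2438) and no side force. About 27 mm to go.

move_arm:
  moves:
    - {"tx": 10, "ty": 0, "tz": 0.3, "turn": 0, "grip": 1}
    - {"tx": 8, "ty": 0, "tz": 0, "turn": 0, "grip": 1}
    - {"tx": 4, "ty": 0, "tz": 0, "turn": 0, "grip": 1}
    - {"tx": 1, "ty": 0, "tz": 0, "turn": 0, "grip": 1}
    - {"tx": 0, "ty": 0, "tz": 0, "turn": 0, "grip": 1}

```text
time: 20.65
tool_pos: [0.4827, 0.1558, 0.0723]
tcp_rot: [[0.0, -0.982, 0.188], [0.0, 0.188, 0.982], [-1.0, -0.0, 0.0]]
force: [-0.6, 1.0, -1.9]
grip_width: 0.615
```

move_arm:
  moves:
    - {"tx": 0.8, "ty": 0, "tz": 0, "turn": 0, "grip": 1}
    - {"tx": 0.8, "ty": 0, "tz": 0, "turn": 0, "grip": 1}
    - {"tx": 0, "ty": 0, "tz": 0, "turn": 0, "grip": 1}

```text
time: 21.02
tool_pos: [0.4826, 0.1557, 0.0706]
tcp_rot: [[-0.0, -0.982, 0.188], [0.0, 0.188, 0.982], [-1.0, 0.0, 0.0]]
force: [-0.5, -0.3, -1.1]
grip_width: 0.612
```

move_arm:
  moves:
    - {"tx": 1, "ty": 0, "tz": 0, "turn": 0, "grip": 1}
    - {"tx": 1, "ty": 0, "tz": 0, "turn": 0, "grip": 1}
    - {"tx": 0.7, "ty": 0, "tz": 0, "turn": 0, "grip": 1}
    - {"tx": 0, "ty": 0, "tz": 0, "turn": 0, "grip": 1}

```text
time: 21.52
tool_pos: [0.4826, 0.1557, 0.0678]
tcp_rot: [[-0.0, -0.982, 0.188], [0.0, 0.188, 0.982], [-1.0, 0.0, 0.0]]
force: [-0.9, 0.3, -1.4]
grip_width: 0.615
```

move_arm:
  moves:
    - {"tx": 0.5, "ty": 0, "tz": 0, "turn": 0, "grip": 1}
    - {"tx": 0.5, "ty": 0, "tz": 0, "turn": 0, "grip": 1}
    - {"tx": 0, "ty": 0, "tz": 0, "turn": 0, "grip": 1}

```text
time: 21.9
tool_pos: [0.4826, 0.1557, 0.0669]
tcp_rot: [[-0.0, -0.982, 0.188], [0.0, 0.188, 0.982], [-1.0, 0.0, 0.0]]
force: [0.1, 0.6, -1.7]
grip_width: 0.616
```

move_arm:
  moves:
    - {"tx": 0.5, "ty": 0, "tz": 0, "turn": 0, "grip": 1}
    - {"tx": 0.5, "ty": 0, "tz": 0, "turn": 0, "grip": 1}
    - {"tx": 0, "ty": 0, "tz": 0, "turn": 0, "grip": 1}

```text
time: 22.28
tool_pos: [0.4827, 0.1558, 0.0666]
tcp_rot: [[0.0, -0.982, 0.188], [0.0, 0.188, 0.982], [-1.0, -0.0, 0.0]]
force: [-3.8, -0.4, 4.8]
grip_width: 0.613
```

```bash
python3 - <<'E'
from ch import *
rel([.482,0.1548,.0665],169)
ch("20");prof("20")
E
```

```text
t 22.27 tcp [0.4827 0.1558 0.0666] yaw y 169.2 tilt 0.02 j [ 40.7  -9.  -25.    0.  -73.9 -51.5] F [-3.8 -0.4  4.8] T [-0.11  1.44 -0.  ] grip 0.613
tx,ty,tz [ 0.1  0.5 -1.1] turn 0.2
[  89  202  333   23 6790] (array([476.9, 130.5]), 149.2, 8.8, -11.1)
[162 239  35  27 403] (array([514.3, 140.5]), 13.5, 3.4, 16.2)
[310 239  33  27 382] (array([448.3, 153.3]), 13.1, 3.0, -40.2)
[ 191  287  124   29 2563] (array([486.9, 175.3]), 61.9, 19.2, -8.8)
red ztop 0.0749 (array([482.9, 155.4]), 53.1, 19.5, -10.4) slopes [0.058 0.319]
bar side face crosswise 0.2362 centre +8mm
[(0.214, 2136), (0.216, 1625), (0.218, 1375), (0.22, 1263), (0.222, 391), (0.232, 157), (0.234, 243), (0.236, 147), (0.238, 239), (0.264, 1019), (0.266, 643), (0.268, 405), (0.27, 354), (0.272, 130)]
wall edges [0.2151 0.218  0.2382]
wall edges [0.2648 0.2665 0.2727]
```

Touchdown: +4.8 N, bar top about 74.5 mm as it should be. Release and withdraw straight up.

move_arm:
  moves:
    - {"tx": 0, "ty": 0, "tz": 0, "turn": 0, "grip": 0}
    - {"tx": 0, "ty": 0, "tz": 0, "turn": 0, "grip": -1}
    - {"tx": 0, "ty": 0, "tz": 0, "turn": 0, "grip": -1}
    - {"tx": 0, "ty": 0, "tz": 0, "turn": 0, "grip": -1}
    - {"tx": 0, "ty": 0, "tz": 0, "turn": 0, "grip": -1}

```text
time: 22.95
tool_pos: [0.4826, 0.1557, 0.0658]
tcp_rot: [[-0.0, -0.982, 0.188], [-0.0, 0.188, 0.982], [-1.0, 0.0, -0.0]]
force: [-0.6, 0.5, 0.6]
grip_width: 0.998
```

move_arm:
  moves:
    - {"tx": -15, "ty": 0, "tz": 0, "turn": 0, "grip": -1}
    - {"tx": -35, "ty": 0, "tz": 0, "turn": 0, "grip": -1}
    - {"tx": -45, "ty": 0, "tz": 0, "turn": 0, "grip": -1}
    - {"tx": 0, "ty": 0, "tz": 0, "turn": 0, "grip": -1}
    - {"tx": 0, "ty": 0, "tz": 0, "turn": 0, "grip": -1}

```text
time: 23.58
tool_pos: [0.4825, 0.1558, 0.1613]
tcp_rot: [[0.0, -0.982, 0.188], [0.001, 0.188, 0.982], [-1.0, -0.0, 0.001]]
force: [-0.0, -0.6, -0.4]
grip_width: 1.003
```

```bash
python3 - <<'E'
from ch import *
rel([.482,0.1548,.0665],169)
ch("21");look("21",c=(.482,.155),names=("scene","wrist"),zr=(.066,.09))
look("21b",c=(.547,-.155),names=("scene",))
d=load("scene21");cv2.imwrite("pics/crop21.png",cv2.resize(d["frame"][120:290,170:370,::-1],None,fx=3.5,fy=3.5,interpolation=2))
E
```

```text
t 23.57 tcp [0.4825 0.1558 0.1613] yaw y 169.2 tilt 0.05 j [ 40.7 -11.7 -17.4  -0.  -84.3 -51.5] F [-0.  -0.6 -0.4] T [0.01 0.05 0.03] grip 1.003
tx,ty,tz [94.8  0.3 -1.2] turn 0.2
[ 155  160  198   13 2296] (array([477.4, 130.6]), 150.1, 8.6, -11.1)
[ 162  219  184   13 2176] (array([486.8, 179.3]), 148.5, 8.5, -11.1)
red ztop 0.075 (array([482.7, 154. ]), 52.3, 15.4, -10.8) slopes [0.047 0.248]
scene red 135 (array([480.9, 155.8]), 55.7, 18.7, -11.2) zmed 0.074
wrist red 1479 (array([482.6, 154.2]), 53.1, 16.5, -12.0) zmed 0.0736
```

View pics/wrist21.png

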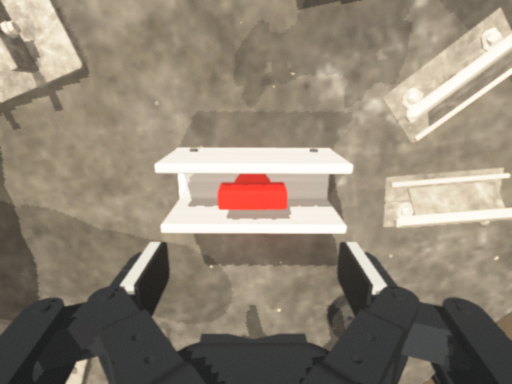

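View pics/scene21.png

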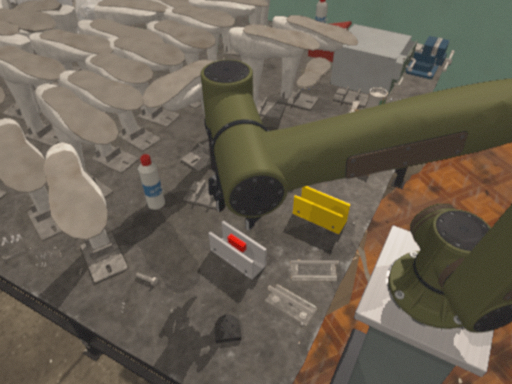

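The plug stands upright in the channel (wrist 252,195; scene 237,243): top 74 mm, centred. The gripper is clear. Hand in.

```bash
python3 - <<'E'
from plant import *
print(hand_in())
E
```

```text
the job is handed in; nothing more can be done
None
```

The plug now stands upright in the aluminium channel, and I handed the job in at about 23.6 s of the 70 s allowed. No verdict was reported.

- **Freeing the plug:** I gripped the bar by its flat sides and twisted it about 200° one way, then about 150° back. It rose roughly 0.6 mm per 10° of twist until it came free. The pull peaked at about 9 N in the readings I took.
- **Bench stop:** I stood it on the open bench at about (0.52, 0.01) and let go. It stood by itself, yaw 89° and top at 67.6 mm.
- **Into the channel:** I took it again by the bar ends, lowered it to the channel floor and released it.

**Last checks:**
- **Height:** the bar top is at about 74 mm, where it should be with the foot on the floor.
- **Position:** the bar centre is about 1 mm from the channel's middle, aligned with it to about 1°.
- **Gripper:** it is open and clear, about 95 mm above the placing height.
- **Block:** its top read 49.8–49.9 mm throughout the twisting and after the plug came out, so it never visibly lifted. In the final view the arm hid it, so I did not re-measure it, but nothing touched it after that.
- **Loose things:** I did not measure their final positions. The arm kept clear of them, and none looked moved where I could see them.

No check failed. Views from different cameras disagreed by up to about 3 mm on positions, so I used the wrist camera for the fits.

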